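Draw the bolt and hold up the gouge tote

ROBOT

A 6-joint arm with a two-finger parallel gripper is mounted at the origin on the work surface. World frame = base frame: x ahead of the robot, y to its left, z up, the work surface at z = 0. Lengths are in mm, angles in rad, forces in N, time in s.
With the tool pointing down it reaches from about 400 to 925 mm from the base axis. Payload 12.5 kg.
Tool frame: the origin (TCP) lies midway between the tips of the shut fingers; the grasp point (between the pads) lies 19 mm behind it; z points along the fingers, y is the line along which they close (so a half turn about z gives the same grasp; the last joint's range is limited). The gripper opens to 95 mm and grips with 3 to 60 N. Pads are 20 mm wide; open, the fingers measure 119 mm over their backs; the gripper's body (75 mm by 180 mm) begins 59 mm behind the grasp point.
Start: joints at [1.161, 0.491, 1.559, -0, 1.092, -0.106], TCP at [186.951, 596.403, 214.661] pointing down, gripper open.
Joint ranges: [-3.1, 3.1], [-0.84, 2.19], [0.05, 2.79], [-1.13, 4.28], [0.06, 2.93], [-2.69, 2.69]. Speed limits (rad/s): [2.22, 2.22, 2.79, 3.14, 3.14, 3.14].

INTERFACE

Orientations are given as [roll, pitch, yaw] about the fixed x, y, z axes, in that order (R = Rz(yaw) Ry(pitch) Rx(roll)).
In Python, from cell import env gives the robot as it stands.
- The arm moves only by the shell command python3 -m inch 'ROWS'. ROWS is JSON, a list of rows, each a list of 7 numbers: the turn, a rotation vector about the tool's x, y, z in rad, then the shift along the tool's x, y, z in cm, then the closure, from -1 (fully open) to 1 (shut). A call has 1 to 20 rows; each row shifts and turns the commanded pose from where the row before left it, along the tool's axes as they then stand; what a row does not reach is not made up. A row lasts 1/8 s, in which the tool goes at most 62.5 mm and 10.7 degrees, less where a joint would pass 70% of its speed; a pose out of reach is approached as far as the arm can. A call with a gripper value outside its range is refused whole. The fingers move at their own pace and stop on an object; the grip force is fixed at half the most. Time passes only in rows, so rows that do not move let the fingers close. It gives the time, the measured TCP pose, the force, the opening and the grip force at its end, in the units of the state.
- env.state(): the state, without advancing time (a new reading comes with each control period).
- env.read_camera(name): name is "scene" or "side" or "wrist"; returns a dict with "img" (420x560x3 uint8, red, green, blue), "depth" (420x560 float32, mm along the optical axis (not along the pixel's ray), 0 where there is no reading), "fx", "fy", "cx", "cy" (pixels), "D" ([k1, k2, p1, p2, k3] as OpenCV has them; the pictures are not rectified), "position" and "orientation" of the camera in the world. Camera axes: x right, y down, z forward; pixel columns grow to the right and rows downward; lengths in mm; the calibration is good to about 2 mm. A picture is of the moment at which its call begins.
- env.job_done(): hands the job in; it is judged then, once.
Trained networks look in a picture, given as the dict that the camera call returned (one of the last four; its "shot" number tells which), for a name from the list of things; names that differ only in an ending like _2 or _b are one class to them, and where a whole thing is asked for, a point or a joint stands for the part that bears it (a point fixed in the world has none). Each returns a list of dicts, best first, with "score" (0 to 1); they miss things now and then, are a little off and sometimes report something else, mostly with a low value. They report only what shows in the picture. A call takes as long as a camera call.
- env.find_in(picture, target): "centre" ([x, y, z] in mm, in the coordinates of the camera as it stood for that picture, good to about 4 mm: the middle of the surface that is visible of it).
- env.trace(picture, target): "mask" (420x560 bool, what is visible of it).
The state is a dict: "t": time; "joints": joint angles; "qvel": joint speeds; "tau": joint torques, N m; "eef_pos": TCP position; "tcp_rot": TCP orientation; "ft_force": force on the tool from outside, world axes, zero at the start; "moment": the same for the moment, N m; "opening": opening from 0.0 (shut) to 1.0 (fully open); "grip_force": force on a finger pad.
Only numpy, scipy, OpenCV 4.12 (cv2) and the standard library are available. Lean on these libraries where they do the work, as an engineer would, in place of code of your own. Each camera call takes 0.05 s, during which the arm holds its last target. There are 200 camera calls.

TASK

Free the wooden tote of palm gouges from its stand: slide the red bolt tab all the way out along its track, away from the tote. Then take the tote by its handle bar, lift it at least 10 cm straight up off the stand, and hold it there still and level with both gouges in it. Finish while still holding it up, with the bolt left open and everything else on the bench left alone.

Things in the scene. Friction and masses are not known exactly. Their poses are not given: they have to be found in the camera images.
- stand: Plywood board fixed to the bench, 160 (x) by 340 (y) by 18 mm. Origin: on the bench under the centre of the tote's seat; board spans y = -95 to +245 mm. Its +y points from tote to bolt, the way the bolt opens. 8 mm high dark cleats locate the tote's long sides and -y end with 3 mm play. Two steel keepers, tops 45 mm above the bench, straddle the bolt at y = 117 to 145 mm.
- stand_seat (a point): Point on the stand's top face, 18 mm above the bench, at the centre of the tote's seat; axes as the stand's.
- bolt (a joint): Travel of the draw bolt in m: 0 = fully shut, 0.050 = fully open, at its stop. It starts at 0 to 0.010, its brass tongue over the foot at the tote's +y end, so the tote cannot be lifted; the tongue clears the foot from 0.024 on. It opens towards the stand's +y, slides against about 2.5 N of friction and stays where it is left.
- bolt_tab (a point): Grip point of the bolt's upright red tab, on its centre line, 66 mm above the bench, 10 mm below the tab's top. Tab: 16 mm thick (x), 28 mm long (y), 30 to 76 mm above the bench; the brass tongue's top is at 39 mm. Axes as the stand's. At bolt 0 it is at x = 0, y = +168 mm in the stand's frame, and moves with the bolt. Take from above, fingers closing along x.
- tote: Loose wooden tool tote, 0.32 to 0.55 kg, on its seat with the stand's yaw. Tray 120 (x) by 170 mm (y), walls 42 mm high, floor 10 mm thick; at its +y end a foot 10 mm thick, 70 mm wide (x), sticks out 28 mm. End posts 50 mm wide (x), 102 mm high, at y = +-81 mm carry the handle bar. Origin: centre of its underside; z up.
- tote_handle (a point): Centre of the tote's pale handle bar, 88 mm above the tote's underside (106 mm above the bench at the start), within about 5 mm of plumb above the centre of mass. Bar: 20 mm wide (x), 24 mm high, 154 mm long (y) between the posts. Axes as the tote's. Take it from above at its middle, fingers closing along x.
- gouge_a: Loose palm gouge lying in the tote: dark square wooden handle 65 x 22 x 22 mm and a steel shaft 60 mm long towards its +x. Origin: middle of the handle's underside. 50 g.
- gouge_b: Loose palm gouge lying in the tote, as gouge_a but with a pale handle.
- mallet: Bystander: turned pale wooden carver's mallet standing on its head, 90 mm across, 215 mm high. Origin: centre of its underside.
- glue: Bystander: white glue bottle with orange cap, 60 mm across, 160 mm high. Origin: centre of its underside.
- mug: Bystander: blue mug, 80 mm across, 90 mm high. Origin: centre of its underside.
- strop: Bystander: strop block with grey face, 70 x 150 x 28 mm. Origin: centre of its underside.
- gouge_c: Bystander: long gouge lying on the bench, pale square handle 120 x 26 x 26 mm, shaft 100 mm towards its +x. Origin: middle of the handle's underside.
- gouge_d: Bystander: long gouge lying on the bench, as gouge_c with a darker handle.

How it is judged (in metres and radians):
On the way, in this order (a step that is already met when the one before it is completed fails the run):
1. the bolt is drawn fully open (42 mm or more of its 50) while the tote still stands on its seat (value of joint bolt above 0.042 m and z of tote in the frame of stand below 0.025 m), for 0.1 s.
2. the tote is in the fingers, lifted clear of the stand and level (value of joint bolt above 0.042 m and angle between tote's own z axis and vertical below 0.12 rad and z of tote in the frame of stand_seat above 0.05 m and contact force between tote and stand below 0.3 N and contact force between tote and the fingers above 1 N), for 0.2 s.
At the end, for the whole second after the job is handed in: Bolt 42 mm or more open; tote in the fingers, underside 85 mm or more above the seat, handle within 60 mm of plumb over the seat, tilt under 0.12 rad, slower than 0.03 m/s and 0.15 rad/s, touching neither stand nor bystanders; both gouges inside (value of joint bolt above 0.042 m and angle between tote's own z axis and vertical below 0.12 rad and z of tote in the frame of stand_seat above 0.085 m and horizontal distance between tote_handle and stand_seat below 0.06 m and linear speed of tote below 0.03 m/s and angular speed of tote below 0.15 rad/s and contact force between tote and the fingers above 1 N and contact force between tote and stand below 0.3 N and contact force between tote and mallet below 0.3 N and contact force between tote and glue below 0.3 N and contact force between tote and mug below 0.3 N and contact force between tote and strop below 0.3 N and contact force between tote and gouge_c below 0.3 N and contact force between tote and gouge_d below 0.3 N and x of gouge_a in the frame of tote between -0.053 and 0.053 m and y of gouge_a in the frame of tote between -0.08 and 0.08 m and z of gouge_a in the frame of tote between 0 and 0.05 m and x of gouge_b in the frame of tote between -0.053 and 0.053 m and y of gouge_b in the frame of tote between -0.08 and 0.08 m and z of gouge_b in the frame of tote between 0 and 0.05 m); the arm keeps its last pose, push and grip.
It fails at once if the tote is tipped by more than 0.3 rad (angle between tote's own z axis and vertical above 0.3 rad).
It fails at once if a bystander on the bench is moved by more than 30 mm (distance of any of mallet, glue, mug, strop, gouge_c, gouge_d from where it was at the start of the episode above 0.03 m).
It also fails if it takes over 43 s, if anything falls off the work surface, if the arm or the gripper's body presses on something with over 40 N, if the wrist force passes 120 N, or if a joint passes its speed limit or range.

## Working session

There is one attempt and no reset: what is moved stays moved. The work goes in short steps, Python scripts to look and compute and a shell command to move; the robot and the scene stay as the last step left them, time stands still between calls to the robot, and variables do not carry over. Pictures are saved under pics/ and viewed, at most 10 in all, crops included, and the job is handed in when it is done.

```bash
mkdir -p pics
cat > h.py <<'E'
import numpy as np,cv2
from scipy.spatial.transform import Rotation as R
from cell import env
def rot(o): return R.from_euler('xyz',o).as_matrix()
def world(p,c): return rot(p['orientation'])@np.array(c)+np.array(p['position'])
def cloud(p,mask):
    v,u=np.nonzero(mask&(p['depth']>0)); d=p['depth'][v,u]
    K=np.array([[p['fx'],0,p['cx']],[0,p['fy'],p['cy']],[0,0,1]])
    n=cv2.undistortPoints(np.stack([u,v],1).astype(float)[:,None],K,np.array(p['D']))[:,0]
    c=np.c_[n*d[:,None],d]
    return c@rot(p['orientation']).T+np.array(p['position']),u,v
E
python3 - <<'E'
from h import *
s=env.state();print(s)
ims=[]
for n in ['scene','side']:
    p=env.read_camera(n);cv2.imwrite(f'pics/{n}.png',p['img'][:,:,::-1])
    print(n,p['position'],p['orientation'])
    for t in ['bolt_tab','tote_handle','tote','stand','mallet','glue','mug','strop','gouge_c']:
        for r in env.find_in(p,t)[:2]: print(t,round(r['score'],2),world(p,r['centre']).round(0))
E
```

```text
{'t': 0.0, 'joints': array([ 1.16138459e+00,  4.91553541e-01,  1.55944563e+00,  2.29917086e-05,
        1.09169754e+00, -1.05597169e-01]), 'qvel': array([ 0.00026904,  0.00042658, -0.00135114,  0.00048899,  0.0001834 ,
        0.00088155]), 'tau': array([ 2.44233788e-04, -6.12628126e+01, -2.58196628e+01,  6.92646252e-02,
        4.80137661e-02, -1.12395646e-04]), 'eef_pos': array([186.85123632, 596.16308688, 214.06680478]), 'tcp_rot': array([-3.14049689e+00, -1.36646665e-04,  2.83776740e+00]), 'ft_force': array([-0.67034213,  0.66929998,  0.25513547]), 'moment': array([-0.02333865, -0.01458376,  0.05807879]), 'grip_force': 0.0, 'opening': 1.000845063899467}
scene [1492.03883938  -15.73793842  942.80847948] [-2.26665365  0.02183785  1.50135697]
bolt_tab 0.75 [589.  30.  40.]
tote_handle 0.82 [ 603. -123.   46.]
tote 0.86 [ 603. -130.   47.]
stand 0.71 [629.  11.  16.]
stand 0.48 [478. 553.  21.]
mallet 0.67 [ 327. -468.   17.]
mallet 0.56 [ 666. -440.   97.]
glue 0.59 [646. 387.  91.]
mug 0.62 [419. 433.  62.]
strop 0.85 [ 473. -476.   31.]
gouge_c 0.84 [477. 550.  21.]
gouge_c 0.74 [626.   6.  19.]
side [-411.69490405 -973.59589404 1302.552021  ] [-2.29019048  0.00882079 -0.7383547 ]
bolt_tab 0.62 [577.  30.  49.]
tote_handle 0.93 [ 586. -145.   51.]
tote 0.73 [ 581. -148.   54.]
stand 0.75 [544.   3.  20.]
stand 0.29 [394. 421.  57.]
mallet 0.65 [ 624. -458.   96.]
glue 0.92 [611. 377.  81.]
mug 0.81 [392. 420.  56.]
mug 0.17 [545.  -1.  23.]
strop 0.56 [ 444. -506.   28.]
gouge_c 0.9 [ 319. -477.   18.]
gouge_c 0.68 [ 556. -157.   44.]
```

View pics/scene.png

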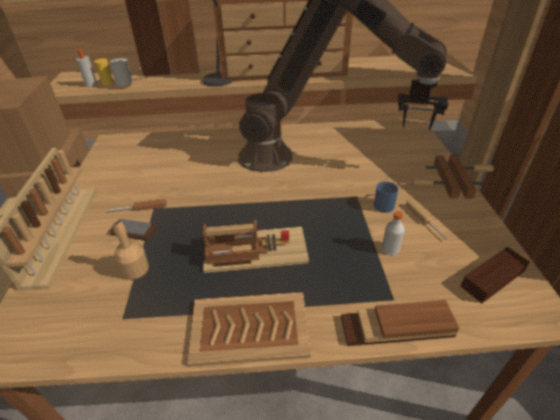

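View pics/side.png

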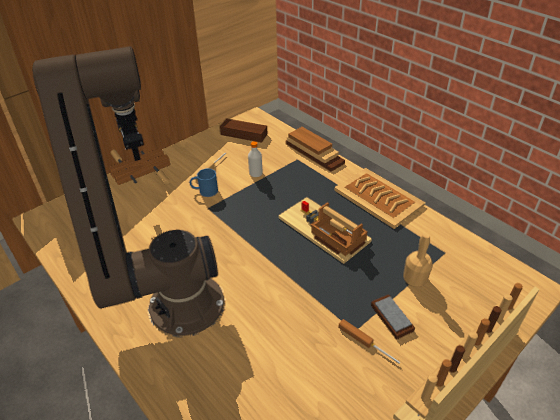

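The scene view shows the tote at about (230,243) and the red tab at (285,236), with stand +y along roughly world +y. Next I measure both from the clouds and work out a wrist look pose.

```bash
cat > m.py <<'E'
from h import *
import sys
for n in sys.argv[1:]:
    p=env.read_camera(n); cv2.imwrite(f"pics/{n}{p['shot']}.png",p['img'][:,:,::-1])
    P,u,v=cloud(p,np.ones(p['depth'].shape,bool)); c=p['img'][v,u].astype(int)
    box=(P[:,0]>480)&(P[:,0]<720)&(P[:,1]>-260)&(P[:,1]<140)
    red=box&(c[:,0]>110)&(c[:,1]<60)&(c[:,2]<70)&(P[:,2]>25)&(P[:,2]<90)
    def rep(name,m):
        Q=P[m]
        if len(Q)<5: print(n,name,'few',len(Q)); return
        r=cv2.minAreaRect(Q[:,:2].astype(np.float32))
        w,V=np.linalg.eigh(np.cov(Q[:,:2].T)); a=np.arctan2(V[1,1],V[0,1])
        print(n,name,len(Q),'mean',Q.mean(0).round(1),'rect',np.round(r[0],1),np.round(r[1],1),round(r[2],1),'axis deg',round(np.degrees(a)%180,2),'z95',np.percentile(Q[:,2],95).round(1))
    rep('red',red); 
    rep('redtop',red&(P[:,2]>71))
    rep('tote top',box&(P[:,2]>108)&(P[:,2]<128)&(P[:,1]<20))
    rep('board',box&(P[:,2]>13)&(P[:,2]<22)&(c[:,0]>130))
E
python3 m.py scene side; python3 -c "
from h import *
s=env.state();M=rot(s['tcp_rot']);print((M.T@(np.array([560,-60,380])-s['eef_pos'])/10).round(2), np.degrees(s['tcp_rot']))
p=env.read_camera('wrist');print((M.T@(np.array(p['position'])-s['eef_pos'])).round(),(M.T@rot(p['orientation'])).round(2),p['fx'])"
```

```text
scene red 49 mean [590.5  42.5  62.4] rect [589.8  42.6] [ 9.2 16.9] 0.1 axis deg 93.64 z95 77.4
scene redtop 15 mean [590.2  43.2  75.1] rect [589.8  42.9] [16.3  8.4] 84.9 axis deg 87.78 z95 78.4
scene tote top 364 mean [ 595.  -133.8  117.4] rect [ 593.1 -132.8] [ 50.8 166.7] 2.8 axis deg 92.47 z95 122.1
scene board 1327 mean [610.1  14.   18.5] rect [588.9 -57.8] [165.  335.8] 2.4 axis deg 111.46 z95 21.3
side red 63 mean [581.9  35.5  63. ] rect [584.4  35.4] [24.7 30. ] 1.8 axis deg 103.42 z95 79.2
side redtop 21 mean [581.8  37.   76.9] rect [582.4  35.1] [31.  16.5] 84.7 axis deg 87.68 z95 79.5
side tote top 295 mean [ 587.6 -138.9  117. ] rect [ 589.6 -134.6] [ 51.5 176.1] 2.3 axis deg 91.91 z95 122.8
side board 693 mean [554.7 -11.5  17.9] rect [586.3 -61. ] [164.  344.8] 1.4 axis deg 84.62 z95 21.5
[-55.23 -51.47 -16.54] [ 1.79995746e+02 -4.44337668e-04  1.62590722e+02]
[  77.    1. -170.] [[ 0.   -0.96 -0.27]
 [ 1.    0.    0.  ]
 [-0.   -0.27  0.96]] 295.6668205959567
```

```bash
python3 -m inch '[[0,0,0,-3.94,-3.68,-1.18,-1],[0,0,0,-3.94,-3.68,-1.18,-1],[0,0,0,-3.94,-3.68,-1.18,-1],[0,0,0,-3.94,-3.68,-1.18,-1],[0,0,0,-3.94,-3.68,-1.18,-1],[0,0,0,-3.94,-3.68,-1.18,-1],[0,0,0,-3.94,-3.68,-1.18,-1],[0,0,0,-3.94,-3.68,-1.18,-1],[0,0,0,-3.94,-3.68,-1.18,-1],[0,0,0,-3.94,-3.68,-1.18,-1],[0,0,0,-3.94,-3.68,-1.18,-1],[0,0,0,-3.94,-3.68,-1.18,-1],[0,0,0,-3.94,-3.68,-1.18,-1],[0,0,0,-3.94,-3.68,-1.18,-1]]' && python3 -m inch '[[0,0,0.1755,0,0,0,-1],[0,0,0.1755,0,0,0,-1],[0,0,0.1755,0,0,0,-1],[0,0,0.1755,0,0,0,-1],[0,0,0.1755,0,0,0,-1],[0,0,0.1755,0,0,0,-1],[0,0,0.1755,0,0,0,-1],[0,0,0,0,0,0,-1],[0,0,0,0,0,0,-1]]'; python3 m.py wrist; python3 -c "
from h import *
s=env.state();print(s['eef_pos'],np.degrees(s['tcp_rot']),s['joints'],s['ft_force'])"; ls pics
```

```text
t: 2.9
eef_pos: [559.8, -62.0, 380.4]
tcp_rot: [3.141, 0.0, 2.838]
ft_force: [0.1, 0.2, -0.4]
opening: 1.001
grip_force: 0.0
t: 4.03
eef_pos: [559.1, -60.2, 379.8]
tcp_rot: [3.142, -0.0, 1.613]
ft_force: [0.4, -0.4, -0.0]
opening: 0.999
grip_force: 0.0
wrist red 168 mean [584.5  43.3  74.8] rect [584.6  43.5] [13.8 25.8] 3.0 axis deg 90.49 z95 77.4
wrist redtop 153 mean [585.1  43.4  75.9] rect [584.6  44. ] [13.8 24.9] 2.4 axis deg 89.24 z95 77.6
wrist tote top 1655 mean [ 591.6 -127.6  117.9] rect [ 591.9 -131.3] [ 49.1 169.9] 2.1 axis deg 91.94 z95 120.7
wrist board 8114 mean [584.4  25.8  18.2] rect [589.3 -56.7] [160.3 339.6] 2.0 axis deg 86.09 z95 19.8
[559.1492367  -60.19814291 379.80386599] [-1.79999568e+02 -6.84331758e-03  9.23915888e+01] [-2.24752600e-01  2.76255149e-01  1.45843289e+00  1.14776147e-04
  1.40694334e+00 -2.66512424e-01] [-0.38167397 -1.25075339  0.59755108]
scene.png
scene3.png
side.png
side4.png
wrist6.png
```

```bash
python3 -m inch '[[0,0,0.006,1.71,0.505,4.33,-1],[0,0,0,1.71,0.505,4.33,-1],[0,0,0,1.71,0.505,4.33,-1],[0,0,0,1.71,0.505,4.33,-1],[0,0,0,1.71,0.505,4.33,-1],[0,0,0,1.71,0.505,4.33,-1],[0,0,0,0,0,1.5,-1],[0,0,0,0,0,1.5,-1],[0,0,0,0,0,1.5,-1],[0,0,0,0,0,1.5,-1],[0,0,0,0,0,1.3,-1],[0,0,0,0,0,0,-1],[0,0,0,0,0,0,-1]]'; python3 m.py side
```

```text
t: 5.7
eef_pos: [586.3, 43.3, 47.3]
tcp_rot: [3.141, -0.0, 1.603]
ft_force: [0.7, 0.1, -0.5]
opening: 0.998
grip_force: 0.0
side red 61 mean [581.6  35.5  63.5] rect [583.6  38.1] [21.1 28.1] 3.8 axis deg 102.47 z95 79.4
side redtop 21 mean [582.7  36.3  76.8] rect [583.8  39.3] [29.1 16. ] 83.3 axis deg 78.11 z95 80.8
side tote top 291 mean [ 588.3 -137.   116.7] rect [ 589.3 -106.9] [124.6 232.9] 1.8 axis deg 92.25 z95 123.2
side board 641 mean [551.8 -16.3  17.7] rect [587.5 -61.5] [168. 345.] 2.1 axis deg 83.67 z95 21.4
```

```bash
python3 -m inch '[[0,0,0,0,0,0,0.2],[0,0,0,0,0,0,0.6],[0,0,0,0,0,0,1],[0,0,0,0,0,0,1],[0,0,0,0,0,0,1],[0,0,0,0,0,0,1],[0,0,0,0,0,0,1],[0,0,0,0,0,0,1]]'
```

```text
t: 6.75
eef_pos: [586.0, 43.3, 47.0]
tcp_rot: [3.142, -0.0, 1.603]
ft_force: [-0.3, -0.3, -0.0]
opening: 0.217
grip_force: 0.0
```

```bash
python3 -m inch '[[0,0,0,0,0,0,1],[0,0,0,0,0,0,1],[0,0,0,0,0,0,1],[0,0,0,0,0,0,1]]'
```

```text
t: 7.25
eef_pos: [585.3, 43.4, 47.0]
tcp_rot: [-3.14, -0.0, 1.603]
ft_force: [-5.4, 0.2, 3.4]
opening: 0.168
grip_force: 30.0
```

```bash
python3 -m inch '[[0,0,0,0.5,0,0,1],[0,0,0,0.5,0,0,1],[0,0,0,0.5,0,0,1],[0,0,0,0.5,0,0,1],[0,0,0,0.5,0,0,1],[0,0,0,0.5,0,0,1],[0,0,0,0.4,0,0,1],[0,0,0,0.4,0,0,1],[0,0,0,0,0,0,1],[0,0,0,0,0,0,1]]'
```

```text
t: 8.5
eef_pos: [584.0, 81.6, 47.0]
tcp_rot: [-3.14, -0.0, 1.603]
ft_force: [-6.0, 0.9, 3.2]
opening: 0.168
grip_force: 30.0
```

```bash
python3 -m inch '[[0,0,0,0.3,0,0,1],[0,0,0,0.3,0,0,1],[0,0,0,0,0,0,1]]'; python3 m.py wrist scene
```

```text
t: 8.88
eef_pos: [583.9, 84.9, 47.0]
tcp_rot: [-3.14, 0.003, 1.604]
ft_force: [-6.1, -21.8, 4.2]
opening: 0.169
grip_force: 30.0
wrist red 1512 mean [583.5  93.4  68.9] rect [583.8  90. ] [15.8 20.8] 2.5 axis deg 91.92 z95 76.8
wrist redtop 987 mean [583.7  90.2  75.6] rect [583.9  89.9] [15.5 20.7] 1.5 axis deg 91.15 z95 77.0
wrist tote top few 0
wrist board 11937 mean [583.4  92.3  18.1] rect [584.9  53.5] [159.4 118.8] 1.8 axis deg 1.96 z95 19.2
scene red few 0
scene redtop few 0
scene tote top 371 mean [ 595.2 -132.9  117.2] rect [ 591.  -132.9] [ 53.  166.9] 2.8 axis deg 92.08 z95 122.0
scene board 1081 mean [623.5   4.7  18.5] rect [588.7 -57.8] [164.7 335.6] 2.0 axis deg 106.25 z95 21.4
```

```bash
python3 -m inch '[[0,0,0,-0.2,0,0,1],[0,0,0,-0.05,0,0,-1],[0,0,0,0,0,0,-1],[0,0,0,0,0,0,-1],[0,0,0,0,0,0,-1],[0,0,0,0,0,0,-1],[0,0,0,0,0,-1,-1],[0,0,0,0,0,-3,-1],[0,0,0,0,0,-4,-1],[0,0,0,0,0,-4,-1],[0,0,0,0,0,-4,-1],[0,0,0,0,0,-4,-1],[0,0,0,-3.5,0,-2,-1],[0,0,0,-4,0,-2,-1],[0,0,0,-4,0,-2,-1],[0,0,0,0,0,0,-1],[0,0,0,0,0,0,-1]]'; python3 m.py wrist
```

```text
t: 11.1
eef_pos: [588.1, -29.7, 307.0]
tcp_rot: [-3.141, -0.0, 1.603]
ft_force: [0.3, 0.2, -1.2]
opening: 0.999
grip_force: 0.0
wrist red 172 mean [583.7  82.2  74.2] rect [583.5  85. ] [14.2 26.5] 1.9 axis deg 94.82 z95 77.0
wrist redtop 165 mean [583.7  82.6  75.4] rect [583.5  85.5] [14.2 25.6] 2.1 axis deg 94.72 z95 77.0
wrist tote top 1717 mean [ 591.2 -109.9  118. ] rect [ 591.8 -130.6] [ 49.8 168.9] 1.9 axis deg 92.01 z95 120.6
wrist board 9809 mean [586.3  26.1  18.1] rect [589.  -54.5] [161.  331.5] 1.8 axis deg 92.73 z95 19.6
```

```bash
python3 -m inch '[[0,0,0,-2.53,0.01,1,-1],[0,0,0,-2.53,0.01,2,-1],[0,0,0,-2.54,0.01,3,-1],[0,0,0,-2.54,0.02,3,-1],[0,0,0,0,0,3,-1],[0,0,0,0,0,2,-1],[0,0,0,0,0,2,-1],[0,0,0,0,0,2,-1],[0,0,0,0,0,2,-1],[0,0,0,0,0,2,-1],[0,0,0,0,0,0,-1],[0,0,0,0,0,0,-1]]'; python3 m.py side
```

```text
t: 12.65
eef_pos: [592.5, -130.9, 87.5]
tcp_rot: [3.141, -0.0, 1.604]
ft_force: [0.1, -1.0, -0.0]
opening: 1.002
grip_force: 0.0
side red 63 mean [580.4  78.3  63.9] rect [582.5  82. ] [34.9 20. ] 87.3 axis deg 92.07 z95 79.8
side redtop 24 mean [581.1  80.2  75.9] rect [582.7  82.6] [33.3 20.2] 88.9 axis deg 79.39 z95 80.3
side tote top 206 mean [ 590.3 -171.9  117.3] rect [ 592.3 -173.9] [114.5 102.3] 2.1 axis deg 89.13 z95 125.1
side board 710 mean [555.3 -11.8  17.8] rect [585.2 -61.7] [166.7 342.5] 1.6 axis deg 84.23 z95 21.5
```

```bash
python3 -m inch '[[0,0,0,0,0,0,0.2],[0,0,0,0,0,0,0.6],[0,0,0,0,0,0,1],[0,0,0,0,0,0,1],[0,0,0,0,0,0,1],[0,0,0,0,0,0,1],[0,0,0,0,0,0,1],[0,0,0,0,0,0,1],[0,0,0,0,0,0,1],[0,0,0,0,0,0,1],[0,0,0,0,0,0,1]]'
```

```text
t: 14.08
eef_pos: [592.0, -131.4, 86.9]
tcp_rot: [-3.141, -0.0, 1.603]
ft_force: [-2.5, -0.1, 0.1]
opening: 0.213
grip_force: 30.0
```

Gripped on the 20 mm bar. I lift about 20 mm first and check.

```bash
python3 -m inch '[[0,0,0,0,0,-0.2,1],[0,0,0,0,0,-0.4,1],[0,0,0,0,0,-0.5,1],[0,0,0,0,0,-0.5,1],[0,0,0,0,0,-0.4,1],[0,0,0,0,0,0,1],[0,0,0,0,0,0,1]]'; python3 -c "
from h import *
s=env.state();print(s['ft_force'],s['moment'])
p=env.read_camera('side');cv2.imwrite('pics/lift.png',cv2.resize(p['img'][150:300,220:420,::-1],(800,600)))"
```

```text
t: 14.95
eef_pos: [592.1, -131.4, 106.9]
tcp_rot: [-3.142, -0.0, 1.603]
ft_force: [0.4, -0.0, -5.5]
opening: 0.208
grip_force: 30.0
[ 0.4235695  -0.01179486 -5.51845094] [-0.1359632   0.07764382 -0.00407092]
```

View pics/lift.png

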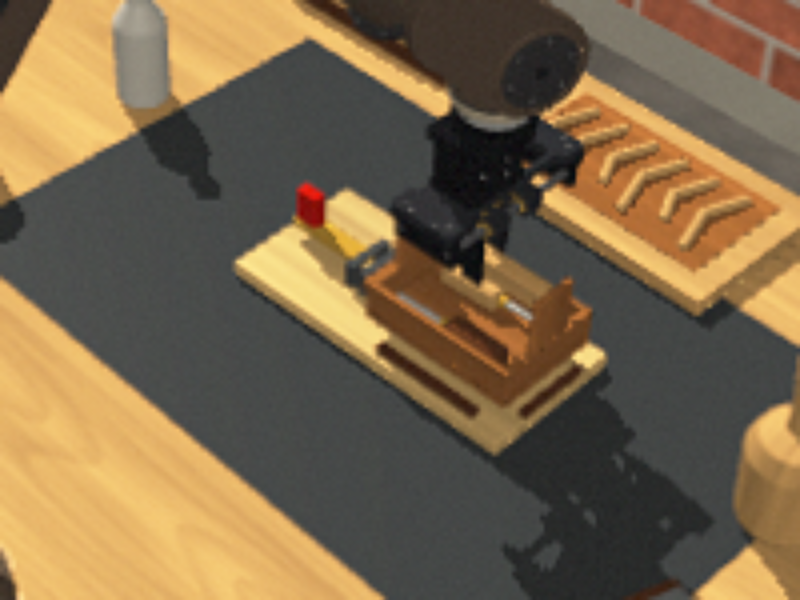

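The crop shows the tote (around 480,320) held level and clear of the cleats, with the bolt tab open (310,205) and a weight of 5.5 N. I lift it the rest of the way, to about 115 mm.

```bash
python3 -m inch '[[0,0,0,0,0,-0.4,1],[0,0,0,0,0,-0.8,1],[0,0,0,0,0,-1,1],[0,0,0,0,0,-1,1],[0,0,0,0,0,-1,1],[0,0,0,0,0,-1,1],[0,0,0,0,0,-1,1],[0,0,0,0,0,-1,1],[0,0,0,0,0,-1,1],[0,0,0,0,0,-0.8,1],[0,0,0,0,0,-0.5,1],[0,0,0,0,0,0,1],[0,0,0,0,0,0,1],[0,0,0,0,0,0,1],[0,0,0,0,0,0,1],[0,0,0,0,0,0,1],[0,0,0,0,0,0,1]]'; python3 -c "
from h import *
s=env.state();print(s['ft_force'],s['moment'],abs(s['qvel']).max())
p=env.read_camera('side');cv2.imwrite('pics/up.png',cv2.resize(p['img'][150:300,220:420,::-1],(800,600)))
M=env.trace(p,'tote')[0]['mask'];P,u,v=cloud(p,M);print(len(P),np.percentile(P,[2,50,98],axis=0).round())"
```

```text
t: 17.12
eef_pos: [592.2, -131.5, 202.0]
tcp_rot: [-3.142, -0.0, 1.603]
ft_force: [-0.3, -0.4, -5.2]
opening: 0.205
grip_force: 30.0
[-0.27744213 -0.36807162 -5.21023341] [-0.1449397   0.06297784 -0.01910174] 0.0013287717377546207
1299 [[ 529. -222.  137.]
 [ 581. -161.  162.]
 [ 649.  -54.  235.]]
```

View pics/up.png

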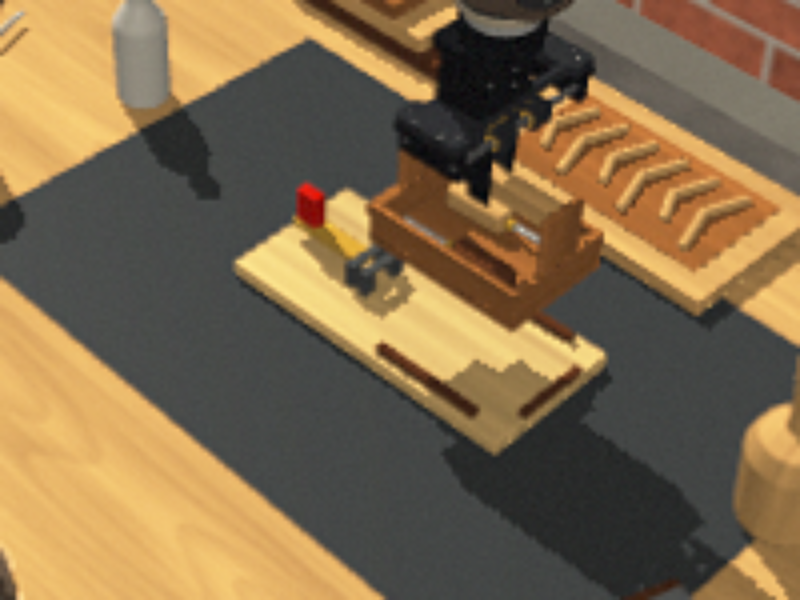

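The tote (around 490,250) hangs level, 115 mm up and still, with both gouges in it and the bolt tab open at (310,205).

```bash
python3 -c "
from h import *
print(env.job_done())"
```

```text
the job is handed in; nothing more can be done
None
```

I drew the bolt to its stop, lifted the tote by its handle about 115 mm off the stand, and handed the job in while holding it still and level with both gouges inside; the hand-in returned no verdict.

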